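# Mount a specimen carrier plate on a tilted examination stand

### The job

Mount the beetle carrier plate on the sloping examination stand: with its notched end still raised, hook its plain end under the lip at the top of the slope, then lower the notched end, without letting it drop, until the notch is over the locating pin and the plate lies flat on the bed. Then turn the catch at the low end until it points straight up the slope over the plate, let go, and leave everything else on the desk where it is.

Things in the scene. Friction and masses are not known exactly. Their poses are not given: they have to be found in the camera images.
- carrier: Specimen carrier: loose aluminium plate 120 (its x) x 92 (y) x 5 mm, 180 g, lying flat on the desk; black finger grip in the middle of its top, a white foam strip with pinned beetles along each long side (38 to 46 mm off the middle, x -22 to +48 mm, pins up to 27 mm high). Origin: centre of the underside, z up; +x points to the plain end (to be hooked), -x to the notched end.
- carrier_grip (a point): Middle of the carrier's finger grip: an upright rib 44 mm long (along the carrier's x), 12 mm thick (along its y), standing 20 mm above the plate's top face. Point: rib centre, 15 mm above the plate's underside; axes as the carrier's.
- hook_edge (a point): Middle of the carrier's plain end, at its lower corner: 60 mm along +x from the carrier's origin, on the underside; axes as the carrier's.
- notch (a point): In the carrier's notch, on the underside, 50 mm along -x from the origin: where the pin's axis stands when seated. The notch is 9 mm wide, open at the -x end, and runs 14 mm in from it; axes as the carrier's.
- bed: Flat grey bed (162x116 mm) of the examination stand, fixed to the desk, sloping 30 degrees, low end towards the robot's right. Origin: on the surface, under the seated carrier's origin, 70 mm above the desk; x up the slope, y across it to the left as seen from the low end, z square out of it. Seated, the carrier's axes equal the bed's; free play -1 to +2.5 mm in x, 1.5 mm each way in y.
- lip_edge (a point): Free edge of the dark steel lip at the bed's high end (underside, middle; lip 92 mm wide): bed x = +50 mm, 12 mm above the surface. The pocket below it is open to the low end; the lip slopes inward from 12 mm to 6.5 mm above the surface at x = 62.5 mm, where a stop wall ends the pocket. Lip's outside: up to 15 mm above the surface. Axes as the bed's.
- pin_foot (a point): Foot of the single steel locating pin on the bed: bed x = -50 mm, y = 0; 6 mm thick, 13 mm tall, tapered above 8 mm to 2.6 mm at the tip; axes as the bed's.
- catch (a joint): Turn catch: flat steel arm with a black upright post at its end; pivots square to the bed at bed x = -74, y = +26 mm (boss 8 mm in radius, 13 mm tall). Rad: 0 = arm along bed +y (open); grows as it turns up the slope; 1.57 = straight up the slope, over the carrier's low end, 2 mm above its top (closed). Stops at -0.6 and 1.62. Starts open; friction (1 N at the post) holds it anywhere.
- catch_post (a point): Middle of the catch's round black post: 10 mm in diameter, 28 mm from the pivot, from 11 to 27 mm above the bed's surface (point at 19 mm); grip or push it.
- pinning_block: Bystander, to be left where it is: stepped wooden pinning block, 32x78x36 mm; origin at the centre of its underside.
- vial1: Bystander, to be left where it is: small screw-cap vial standing upright, 21 mm wide, 58 mm tall; origin at the centre of its underside.
- petri_dish1: Bystander, to be left where it is: flat clear dish with beetles, 84 mm across, 10 mm high; origin at the centre of its underside.
- forceps_fine: Bystander, to be left where it is: fine steel forceps lying flat, 13x120x9 mm; origin at the centre of its underside.
- label_cards: Bystander, to be left where it is: banded stack of label cards, 40x57x10 mm; origin at the centre of its underside.
- foam_block1: Bystander, to be left where it is: beetle pinned on a white foam cube, 32x30x52 mm overall; origin at the centre of its underside.
- loupe: Bystander, to be left where it is: folding pocket loupe with its lens swung out, 26x67x16 mm; origin at the centre of its underside.

How it is judged:
On the way, in this order (a step that is already met when the one before it is completed fails the run):
1. the plain end is under the lip, close to the bed, while the notched end is still raised at least 6 degrees off the bed (x of hook_edge in the frame of bed above 0.053 m and z of hook_edge in the frame of bed between -0.003 and 0.008 m and y of hook_edge in the frame of bed between -0.02 and 0.02 m and angle between the z axis of carrier and the z axis of bed, either way round above 0.105 rad), for 0.1 s.
2. the carrier lies flat on the bed with its notch over the pin (x of carrier in the frame of bed between -0.003 and 0.005 m and y of carrier in the frame of bed between -0.004 and 0.004 m and z of carrier in the frame of bed between -0.002 and 0.003 m and angle between the z axis of carrier and the z axis of bed, either way round below 0.04 rad and angle between the x axis of carrier and the x axis of bed, either way round below 0.06 rad and distance between notch and pin_foot below 0.007 m), for 0.2 s.
At the end, for the whole second after the job is handed in: The carrier rests on the bed, plain end under the lip, notch over the pin: origins within -3 to +5 mm up the slope, 4 mm across, 3 mm in height; faces parallel within 0.04 rad, sides within 0.06 rad; the catch is turned to at least 1.37 rad; all still and released (all of step 2 and value of joint catch above 1.37 rad and velocity of joint catch below 0.1 rad/s and linear speed of carrier below 0.01 m/s); the robot touches nothing.
It fails at once if the carrier was dropped onto the stand (turning faster than 5 rad/s near the bed) instead of being lowered (distance between carrier and bed below 0.06 m and angular speed of carrier above 5 rad/s).
It fails at once if a bystander was shifted by more than 25 mm (distance of any of pinning_block, vial1, petri_dish1, forceps_fine, label_cards, foam_block1, loupe from where it was at the start of the episode above 0.025 m).
It also fails if it takes over 51 s, if anything falls off the work surface, if the arm or the gripper's body presses on something with over 40 N, if the wrist force passes 120 N, or if a joint passes its speed limit or range.

### The arm

A 6-joint arm with a two-finger parallel gripper is mounted at the origin on a cart in front of the work surface, level with it; the furniture and walls round the work are solid. World frame = base frame: x ahead of the robot, y to its left, z up, the work surface at z = 0. Lengths are in m, angles in rad, forces in N, time in s.
With the tool pointing down it reaches from about 0.325 to 0.85 m from the base axis. Payload 15.5 kg.
Tool frame: the origin (TCP) lies on the front face of the gripper's body, between the roots of the fingers; the fingertips stand 78 mm ahead of it and the grasp point (between the pads) lies 60 mm ahead of it; z points along the fingers, y is the line along which they close (so a half turn about z gives the same grasp; the last joint's range is limited). The gripper opens to 91 mm and grips with 3 to 60 N. Pads are 32 mm wide; open, the fingers measure 118 mm over their backs; the gripper's body (76 mm by 178 mm) begins 60 mm behind the grasp point.
Start: joints at [-1.2, 0.494, 1.345, -0, 1.302, -0.096], TCP at [0.281, -0.558, 0.292] pointing down, gripper open.
Joint ranges: [-2.91, 2.91], [-0.82, 2.16], [0.22, 2.67], [-1.22, 4.37], [0.12, 2.79], [-3.08, 3.08]. Speed limits (rad/s): [1.89, 1.89, 2.57, 3.01, 3.01, 3.01].

### API

Orientations are given as a unit quaternion [x, y, z, w].
In Python, from bench import * gives the robot as it stands.
- The arm moves only by the shell command python3 -m inch 'ROWS' [FORCE]. ROWS is JSON, one flat list of numbers, 7 for each row, row after row: the shift along the tool's x, y, z in cm, then the turn, a rotation vector about the tool's x, y, z in degrees, then the opening, from 0 (shut) to 1 (fully open). A call has 1 to 8 rows; each row is the pose to reach, as a shift and turn from the pose commanded when the call began, along the tool's axes at that moment; what a row does not reach only later rows make up. A row lasts 1/12 s, in which the tool goes at most 41.7 mm and 7.16 degrees, less where a joint would pass 70% of its speed; a pose out of reach is approached as far as the arm can. A call with a gripper value outside its range is refused whole. The fingers move at their own pace and stop on an object; FORCE is the grip in N (left out, the last holds). Time passes only in rows, so rows that repeat a pose let the fingers close. It gives the time, the measured TCP pose, the force, the opening and the grip force at its end, in the units of the state.
- sense(): the state, without advancing time (a new reading comes with each control period).
- get_image(name): name is "scene" or "top"; returns the picture (420x560x3 uint8, red, green, blue); there is no depth.
- get_calibration(name): a dict with "fx", "fy", "cx", "cy" (pixels), "dist" ([k1, k2, p1, p2, k3] as OpenCV has them; the pictures are not rectified), "R" (3x3) and "t" (3): a world point X has camera coordinates R X + t. Camera axes: x right, y down, z forward; pixel columns grow to the right and rows downward; lengths in m; the calibration is good to about 2 mm. A picture is of the moment at which its call begins. get_calibration takes no time and is no camera call.
- close_job(): hands the job in; it is judged then, once.
The state is a dict: "time_s": time; "joint_positions": joint angles; "dq": joint speeds; "tau": joint torques, N m; "eef_pos": TCP position; "tool_rot": TCP orientation; "contact_force": force on the tool from outside, world axes, zero at the start; "wrist_torque": the same for the moment, N m; "finger_gap": finger opening in m; "grip_force": force on a finger pad.
Only numpy, scipy, OpenCV 4.12 (cv2) and the standard library are available. Lean on these libraries where they do the work, as an engineer would, in place of code of your own. Each camera call takes 0.05 s, during which the arm holds its last target. There are 200 camera calls.

## Working session

There is one attempt and no reset: what is moved stays moved. The work goes in short steps, Python scripts to look and compute and a shell command to move; the robot and the scene stay as the last step left them, time stands still between calls to the robot, and variables do not carry over. Pictures are saved under pics/ and viewed, at most 10 in all, crops included, and the job is handed in when it is done.

```bash
mkdir -p pics; ls; python3 - <<'E'
from bench import *
import cv2
s=sense();print(s)
for n in("scene","top"):
    im=get_image(n);cv2.imwrite(f"pics/{n}0.png",im[:,:,::-1]);c=get_calibration(n);print(n,c)
E
```

```text
pics
{'time_s': 0.0, 'joint_positions': array([-1.20051926e+00,  4.94210274e-01,  1.34611218e+00,  9.08721377e-06,
        1.30250867e+00, -9.54529659e-02]), 'dq': array([ 0.00011062, -0.00075724, -0.00017627, -0.00063385,  0.00057185,
        0.00022538]), 'tau': array([-1.28907624e-03, -8.78837156e+01, -3.81852186e+01,  7.06322654e-02,
        5.33749850e-02, -1.60778804e-04]), 'eef_pos': array([ 0.28060233, -0.55815792,  0.29162778]), 'tool_rot': array([ 9.73009332e-01,  2.30764937e-01, -8.04839919e-05, -6.13999409e-04]), 'contact_force': array([-0.34078923,  0.06222975, -0.05183304]), 'wrist_torque': array([ 0.05461812, -0.00598605,  0.04803208]), 'grip_force': 0.0, 'finger_gap': 0.09116746230015756}
scene {'fx': 484.0341069275388, 'fy': 484.0341069275388, 'cx': 277.63358566382846, 'cy': 205.81958810832734, 'dist': array([-0.13226493,  0.        ,  0.        ,  0.        ,  0.        ]), 'R': array([[ 0.45470369, -0.8902818 , -0.02535503],
       [-0.38774077, -0.17224587, -0.90553214],
       [ 0.80181148,  0.42157998, -0.42351938]]), 't': array([-0.23533174,  0.29824589,  0.98159963])}
top {'fx': 442.990491617325, 'fy': 442.990491617325, 'cx': 285.64582294997683, 'cy': 208.8355934990712, 'dist': array([-0.06271511,  0.        ,  0.        ,  0.        ,  0.        ]), 'R': array([[-0.0039289 , -0.99997092, -0.0065362 ],
       [-0.99083213,  0.0047755 , -0.13501436],
       [ 0.13504165,  0.00594582, -0.99082208]]), 't': array([0.00779985, 0.54546364, 1.06239433])}
```

View pics/scene0.png

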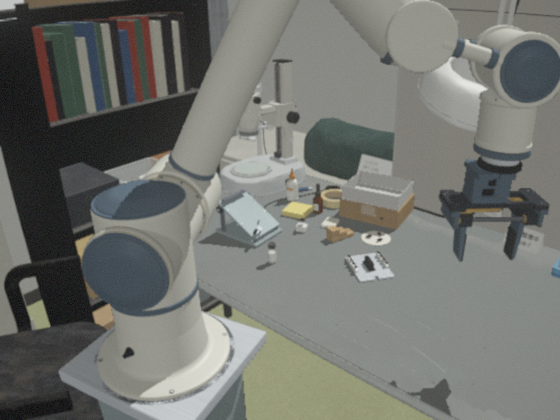

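View pics/top0.png

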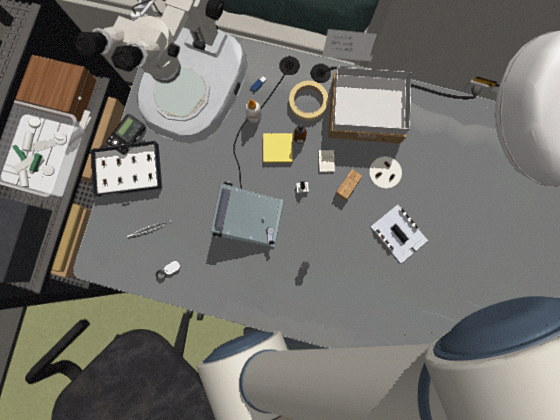

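The top view shows the carrier at about (399,234), with its grip at (400,233). The stand is at (247,215): dark lip on the left near (222,197), catch near (270,237) at the low right end. The vial is at (303,270). I'll enlarge both areas.

```bash
python3 - <<'E'
import cv2,numpy as np
t=cv2.imread("pics/top0.png");s=cv2.imread("pics/scene0.png")
a=cv2.resize(t[175:255,200:300],(500,400),interpolation=cv2.INTER_CUBIC)
b=cv2.resize(t[195:275,360:420+20],(300*1,300),interpolation=cv2.INTER_CUBIC)
c=cv2.resize(s[185:255,205:295],(450,350)[:2],interpolation=cv2.INTER_CUBIC)
cv2.imwrite("pics/top_c.png",np.hstack([a,cv2.copyMakeBorder(b,0,100,0,0,0)]));
E
```

```text
(no output)
```

View pics/top_c.png

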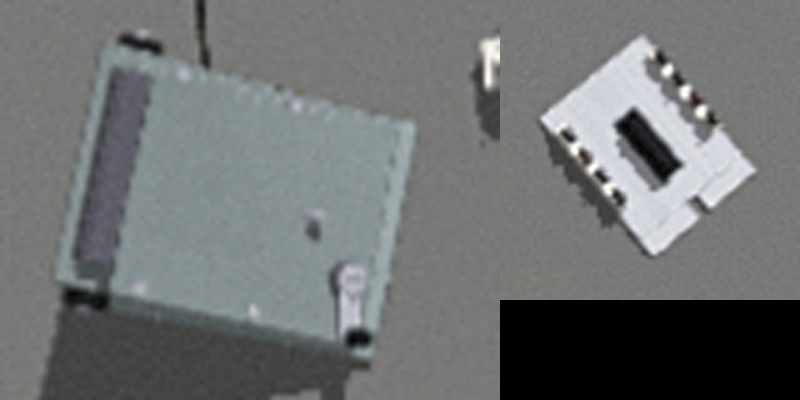

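The crops show the lip's free edge running from about (152,72) to (113,268). The pin tip is near (316,213), the catch boss (350,275) and the post (357,337). The carrier's notch end is at lower right and its black rib is centred.

```bash
cat > lib.py <<'E'
import numpy as np, cv2
from scipy.spatial.transform import Rotation as Ro
from bench import *
def cast(n,px,z):
    """pixels -> world points at heights z"""
    c=get_calibration(n);K=np.array([[c["fx"],0,c["cx"]],[0,c["fy"],c["cy"]],[0,0,1]])
    u=cv2.undistortPoints(np.array(px,float).reshape(-1,1,2),K,c["dist"]).reshape(-1,2)
    d=np.c_[u,np.ones(len(u))]@c["R"];C=-c["R"].T@c["t"]
    s=(np.broadcast_to(z,len(u))-C[2])/d[:,2];return C+d*s[:,None]
def proj(n,P):
    c=get_calibration(n);K=np.array([[c["fx"],0,c["cx"]],[0,c["fy"],c["cy"]],[0,0,1]])
    return cv2.projectPoints(np.array(P,float).reshape(-1,3),cv2.Rodrigues(c["R"])[0],c["t"],K,c["dist"])[0].reshape(-1,2)
def fit2(A,B):
    """planar rigid fit B=R(yaw)A+t"""
    a=A[:,0]+1j*A[:,1];b=B[:,0]+1j*B[:,1];am,bm=a.mean(),b.mean()
    y=np.angle(np.sum((b-bm)*np.conj(a-am)));t=bm-am*np.exp(1j*y)
    return y,t,abs(b-a*np.exp(1j*y)-t)
def bedframe(yaw,x,y):
    return Ro.from_euler("ZY",[yaw,-np.pi/6]).as_matrix(),np.array([x,y,.07])
E
python3 - <<'E'
from lib import *
t=cv2.imread("pics/top0.png")
crop=np.array([[152,72],[113,268],[316,214],[350,275],[357,337]],float)
px=(crop+.5)/5-.5+[200,175]
B=np.array([[50,-46,15],[50,46,15],[-50,0,13],[-74,26,13],[-74,54,27]])/1e3
c,s=np.cos(np.pi/6),.5
z=.07+B[:,0]*s+B[:,2]*c
P=cast("top",px,z)
y,tt,r=fit2(np.c_[B[:,0]*c-B[:,2]*s,B[:,1]],P)
print("bed",np.degrees(y),tt,"res mm",r*1e3)
R,o=bedframe(y,tt.real,tt.imag)
print("scene px of feats",proj("scene",o+B@R.T).round(1).tolist())
# carrier: bright plate mask
g=t[195:275,360:440];m=(g.min(2)>150).astype(np.uint8)
m=cv2.morphologyEx(m,cv2.MORPH_CLOSE,np.ones((5,5),np.uint8))
cn=max(cv2.findContours(m,0,2)[0],key=cv2.contourArea);cn=cv2.convexHull(cn)
bx=cv2.boxPoints(cv2.minAreaRect(cn.astype(np.float32)))+[360,195]
Q=cast("top",bx,.005);print("box",bx.tolist(),Q.round(4).tolist(),np.linalg.norm(Q-np.roll(Q,-1,0),axis=1))
# rib dark mask
m=(g.max(2)<60).astype(np.uint8);cn=max(cv2.findContours(m,0,2)[0],key=cv2.contourArea)
bx=cv2.boxPoints(cv2.minAreaRect(cn.astype(np.float32)))+[360,195]
W=cast("top",bx,.025);print("rib",W.mean(0),np.linalg.norm(W-np.roll(W,-1,0),axis=1)*1e3,W.round(4).tolist())
E
python3 - <<'E'
import sys;sys.path.insert(0,'.')
import cv2
s=cv2.imread("pics/scene0.png")
cv2.imwrite("pics/scene_c.png",cv2.resize(s[185:285,200:400],(800,400),interpolation=cv2.INTER_CUBIC))
E
```

```text
bed 79.59105208173827 (0.5307567184158222+0.10869530093699464j) res mm [1.02461454 0.73902587 1.29763438 1.29739825 1.83647628]
scene px of feats [[246.5, 189.7], [225.7, 200.1], [259.4, 217.8], [259.5, 226.8], [254.8, 227.4]]
box [[370.0643558502197, 225.85643768310547], [398.3267288208008, 202.7326717376709], [428.75743103027344, 239.92574310302734], [400.49505615234375, 263.0495071411133]] [[0.5051, -0.209, 0.005], [0.5643, -0.2836, 0.005], [0.4683, -0.358, 0.005], [0.4105, -0.2834, 0.005]] [0.09517725 0.12141106 0.09432444 0.12039072]
rib [ 0.48385378 -0.27754327  0.025     ] [17.31375525 48.10191322 17.2515514  48.02620562] [[0.4972, -0.2558, 0.025], [0.5081, -0.2693, 0.025], [0.4704, -0.2993, 0.025], [0.4597, -0.2858, 0.025]]
```

View pics/scene_c.png

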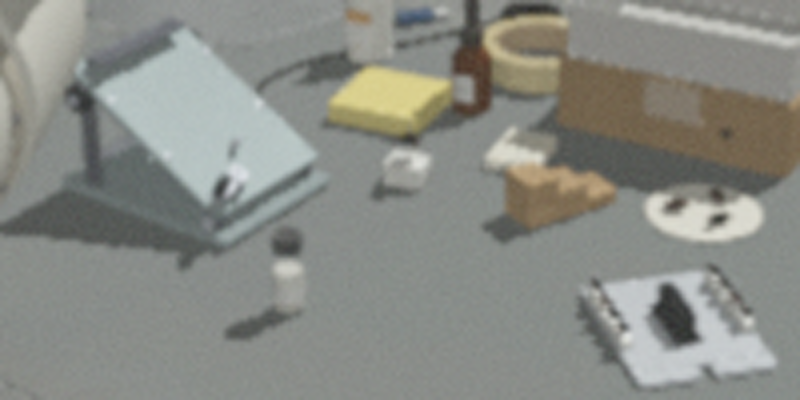

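The crop shows the stand's lip at upper left, with the pin at about (233,150) and the catch at (230,182). The carrier is at lower right, notch towards the camera. The scene prediction from my top-view fit is a few pixels off, so I'll enlarge the stand with the predictions marked and check the camera against the carrier.

```bash
python3 - <<'E'
from lib import *
s=cv2.imread("pics/scene0.png")
a=cv2.resize(s[185:250,215:285],(560,520),interpolation=cv2.INTER_CUBIC)
b=cv2.resize(s[245:285,340:400],(240,160),interpolation=cv2.INTER_CUBIC)
y=np.radians(38);R=Ro.from_euler("z",y).as_matrix();o=np.array([.4858,-.2811,0])
C=o+np.array([[60,46,5],[60,-46,5],[-60,-46,5],[-60,46,5],[22,0,25],[-22,0,25]])@R.T/1e3
p=proj("scene",C);print(p.round(1).tolist())
for q in p: cv2.circle(b,tuple(int(v) for v in ((q-[340,245]+.5)*4)),2,(0,0,255),-1)
R,o=bedframe(np.radians(79.59),.5308,.1087)
B=np.array([[50,-46,15],[50,46,15],[-50,0,13],[-74,26,13],[-74,54,27]])/1e3
for q in proj("scene",o+B@R.T): cv2.circle(a,tuple(int(v) for v in ((q-[215,185]+.5)*8)),2,(0,0,255),-1)
cv2.imwrite("pics/scene_d.png",np.hstack([a,cv2.copyMakeBorder(b,0,360,0,0,0)]))
E
```

```text
[[344.3, 255.6], [376.4, 251.4], [393.8, 274.9], [359.2, 279.8], [365.8, 254.1], [371.8, 262.7]]
```

View pics/scene_d.png

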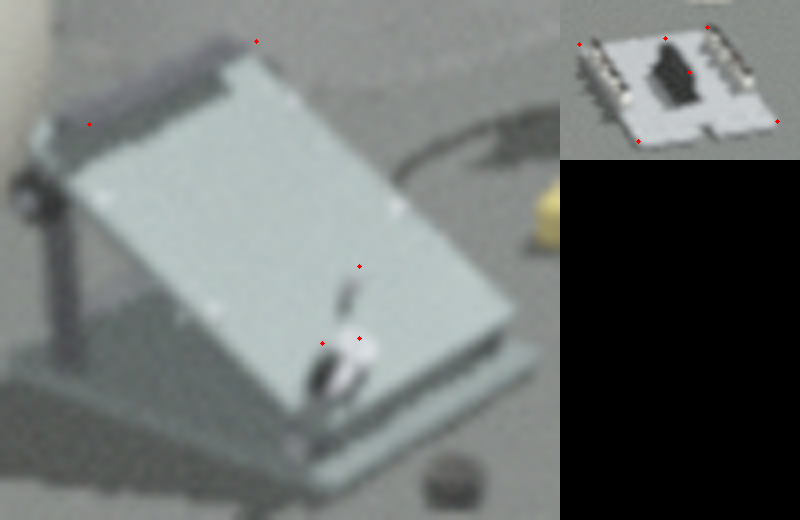

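The carrier markers fit to half a pixel, but the stand's are off by 1–3 px. Actual positions in this crop are pin tip (350,283), boss top (358,342), post top (325,355) and low far bed corner (515,308). I'll solve the bed pose from picked points in both views.

```bash
cat > bed.py <<'E'
from lib import *
from scipy.optimize import least_squares
T=[([152,72],[50,-46,15]),([113,268],[50,46,15]),([316,214],[-50,0,13]),([350,275],[-74,26,13]),([357,337],[-74,54,27]),
   ([415,122],['l',-58,0]),([370,358],['l',58,0]),([110,42],['h',-58,0]),([55,285],['h',58,0])]
S=[([350,283],[-50,0,13]),([325,355],[-74,54,27]),([358,342],[-74,26,13]),([515,308],['l',-58,0]),([298,415],['l',58,0])]
def pts(L,l):return np.array([[l if a[0]=='l' else l+.162 if a[0]=='h' else a[0]/1e3,a[1]/1e3,a[2]/1e3] for _,a in L])
pt=(np.array([a for a,_ in T])+.5)/5-.5+[200,175]
ps=(np.array([a for a,_ in S])+.5)/8-.5+[215,185]
def res(v,full=False):
    R,o=bedframe(*v[:3]);o=o+[0,0,v[4]]
    a=proj("top",o+pts(T,v[3])@R.T)-pt;b=proj("scene",o+pts(S,v[3])@R.T)-ps
    return (a,b) if full else np.r_[a.ravel(),b.ravel(),v[4]/ZS]
for ZS in(1e-5,1e-2):
    f=least_squares(res,[1.38,.53,.11,-.09,0],loss="soft_l1");v=f.x
    print(np.degrees(v[0]),v[1:].round(4));a,b=res(v,True);print(a.round(1).tolist(),b.round(1).tolist())
E
python3 bed.py
```

```text
79.02560696747618 [ 0.5299  0.1082 -0.0924 -0.    ]
[[0.2, 0.6], [-0.1, -0.1], [0.7, 0.7], [0.4, 1.0], [-0.5, 0.1], [-2.2, 0.3], [-2.0, -1.6], [-0.4, 0.0], [0.4, -0.2]] [[1.0, -1.9], [-0.7, -1.3], [-0.1, -0.3], [1.2, 0.2], [3.0, 2.3]]
79.05919579303536 [ 0.53    0.1083 -0.0922 -0.0009]
[[0.2, 0.6], [-0.1, -0.1], [0.7, 0.7], [0.4, 0.9], [-0.6, -0.0], [-2.3, 0.3], [-2.0, -1.7], [-0.4, 0.0], [0.3, -0.3]] [[1.0, -1.7], [-0.6, -1.0], [-0.0, -0.0], [1.2, 0.4], [3.0, 2.5]]
```

```bash
sed -i "/\['[l]'/s/,\?\s*(\[415,122\].*358\],\['l',58,0\]),/ /; s/,(\[515,308\].*)\]$/]/; s/^   \(.*\)(\[415,122\],\['l',-58,0\]),(\[370,358\],\['l',58,0\]),/   \1/" bed.py; python3 bed.py
cat >> lib.py <<'E'
def rows(targets,cur=None):
    """print rows (cm,deg) from the current measured pose to (R,p) targets"""
    s=sense();R0=Ro.from_quat(s["tool_rot"]);p0=s["eef_pos"]
    if cur is not None:R0,p0=cur
    for R,p in targets:
        d=R0.inv().apply(np.array(p)-p0)*100;w=(R0.inv()*R).as_rotvec(degrees=True)
        print(d.round(2).tolist(),w.round(2).tolist())
FLIP=Ro.from_euler("x",np.pi)
H=.0850 # TCP above carrier underside when gripped
def carr(yaw,p,h):   # tool over a flat carrier
    return Ro.from_euler("z",yaw,degrees=True)*FLIP,np.array(p)+[0,0,h]
E
python3 - <<'E'
from lib import *
c=[.4858,-.2811,0]
rows([carr(38,c,.16),carr(38,c,H)])
E
```

```text
79.31423153274532 [ 0.5302  0.1085 -0.0929 -0.    ]
[[-0.1, 0.5], [-0.2, -0.1], [0.6, 0.4], [0.4, 0.7], [-0.5, -0.2], [-0.5, 0.0], [0.5, -0.2]] [[1.1, -2.0], [-0.5, -1.4], [0.0, -0.4]]
79.44134947091871 [ 0.531   0.1092 -0.0929 -0.0043]
[[-0.2, 0.5], [-0.1, -0.3], [0.4, 0.3], [0.2, 0.5], [-0.7, -0.5], [-0.5, 0.1], [0.6, -0.3]] [[1.1, -0.9], [-0.5, -0.2], [0.1, 0.8]]
[30.78, -15.53, 13.19] [-0.06, -0.01, -11.32]
[30.77, -15.52, 20.69] [-0.06, -0.01, -11.32]
```

```bash
python3 -m inch '[30.8,-15.5,13.2,0,0,-11.3,0.42,30.8,-15.5,13.2,0,0,-11.3,0.42,30.8,-15.5,13.2,0,0,-11.3,0.42,30.8,-15.5,13.2,0,0,-11.3,0.42,30.8,-15.5,13.2,0,0,-11.3,0.42,30.8,-15.5,13.2,0,0,-11.3,0.42,30.8,-15.5,13.2,0,0,-11.3,0.42,30.8,-15.5,13.2,0,0,-11.3,0.42]' 40
python3 -m inch '[0,0,0,0,0,0,0.42]'
python3 - <<'E'
from lib import *
s=sense();print(s["time_s"],s["eef_pos"],s["finger_gap"],s["dq"].round(3))
c=[.4858,-.2811,0]
rows([carr(38,c,.16),carr(38,c,H)])
E
```

```text
time_s: 0.77
eef_pos: [0.467, -0.3068, 0.1723]
tool_rot: [0.946, 0.325, -0.0, -0.0]
contact_force: [1.0, -0.4, -0.1]
finger_gap: 0.0409
grip_force: 0.0
time_s: 0.85
eef_pos: [0.4682, -0.3027, 0.1704]
tool_rot: [0.945, 0.327, -0.001, -0.002]
contact_force: [-1.9, 0.8, -0.3]
finger_gap: 0.0386
grip_force: 0.0
0.85 [ 0.46817009 -0.30273151  0.17037207] 0.038559384550185836 [-0.094 -0.027 -0.034 -0.029  0.048 -0.109]
[2.72, -0.6, 1.04] [-0.27, -0.01, 0.21]
[2.72, -0.57, 8.54] [-0.27, -0.01, 0.21]
```

```bash
python3 -m inch '[2.7,-0.6,2.0,0,0,0,0.42,2.7,-0.6,4.0,0,0,0,0.42,2.7,-0.6,6.0,0,0,0,0.42,2.7,-0.6,7.0,0,0,0,0.42,2.7,-0.6,7.5,0,0,0,0.42,2.7,-0.6,7.5,0,0,0,0.42,2.7,-0.6,7.5,0,0,0,0.42]'
python3 - <<'E'
from lib import *
rows([carr(38,[.4858,-.2811,0],H)])
cv2.imwrite("pics/pre.png",cv2.resize(np.hstack([get_image("top")[195:275,360:440],get_image("scene")[215:295,320:420]])[:,:,::-1],(720,320),interpolation=cv2.INTER_CUBIC))
E
```

```text
time_s: 1.43
eef_pos: [0.4839, -0.2875, 0.0985]
tool_rot: [0.946, 0.325, 0.0, 0.0]
contact_force: [-0.0, 0.2, 0.6]
finger_gap: 0.0381
grip_force: 0.0
[0.54, -0.39, 1.35] [0.02, -0.0, -0.04]
```

View pics/pre.png

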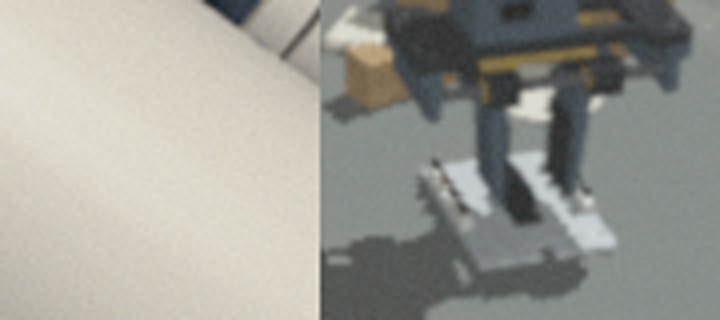

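Scene view: the fingers straddle the black rib, clear of both foam strips. The top view is blocked by the arm. I'll descend the rest and grip.

```bash
python3 -m inch '[0.5,-0.4,0.4,0,0,0,0.42,0.5,-0.4,0.8,0,0,0,0.42,0.5,-0.4,1.2,0,0,0,0.42,0.5,-0.4,1.35,0,0,0,0.42,0.5,-0.4,1.35,0,0,0,0.42]'
python3 - <<'E'
from lib import *
rows([carr(38,[.4858,-.2811,0],H)])
E
```

```text
time_s: 1.95
eef_pos: [0.4852, -0.2807, 0.084]
tool_rot: [0.946, 0.326, -0.0, -0.0]
contact_force: [0.1, 0.4, 0.1]
finger_gap: 0.0385
grip_force: 0.0
[0.02, 0.06, -0.1] [-0.04, 0.01, -0.0]
```

```bash
sed -i 's/^H=.0850/H=.0840/' lib.py; python3 -m inch '[0,0,0,0,0,0,0.1,0,0,0,0,0,0,0.1,0,0,0,0,0,0,0.0,0,0,0,0,0,0,0.0,0,0,0,0,0,0,0.0,0,0,0,0,0,0,0.0]' 45
python3 -m inch '[0,0,-1,0,0,0,0,0,0,-3,0,0,0,0,0,0,-6,0,0,0,0,0,0,-9,0,0,0,0,0,0,-12,0,0,0,0,0,0,-15,0,0,0,0,0,0,-15,0,0,0,0,0,0,-15,0,0,0,0]'
python3 - <<'E'
from lib import *
s=sense();print(s["joint_positions"].round(3))
cv2.imwrite("pics/lift.png",cv2.resize(get_image("scene")[130:270,310:450][:,:,::-1],(560,560),interpolation=cv2.INTER_CUBIC))
E
```

```text
time_s: 2.45
eef_pos: [0.4854, -0.281, 0.0847]
tool_rot: [0.946, 0.325, 0.0, 0.0]
contact_force: [-0.1, -0.6, 1.2]
finger_gap: 0.0119
grip_force: 45.0
time_s: 3.12
eef_pos: [0.4858, -0.2812, 0.2365]
tool_rot: [0.946, 0.325, 0.001, 0.001]
contact_force: [-0.3, -0.9, -2.7]
finger_gap: 0.0117
grip_force: 45.0
[-0.631  0.465  1.575  0.     1.098  0.277]
```

View pics/lift.png

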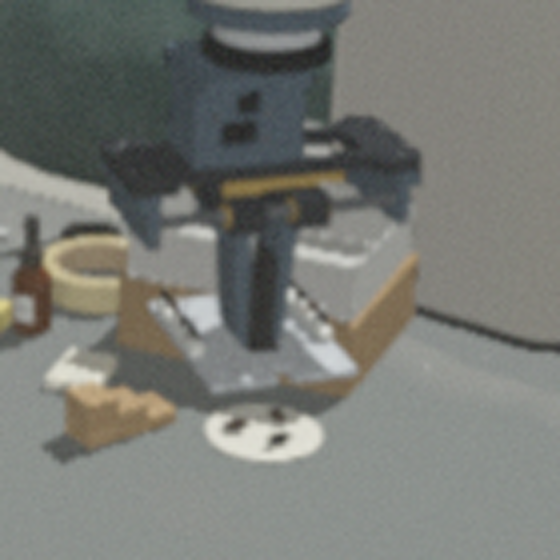

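The plate hangs level in the grip, wholly clear of the pinning block and dish. Next is the transit to a hover over the bed, tilted 14° to it.

```bash
sed -i 's/^H=.0840/H=.0846/' lib.py; cat >> lib.py <<'E'
BED=[79.3,.5303,.1085]
def hook(a,xh,zh,y=0.,bed=None):
    """tool pose for carrier tilted a deg off the bed, hook edge at bed xh,zh,y (mm)"""
    b=bed or BED;Rb=Ro.from_euler("ZY",[b[0],-30],degrees=True);o=np.array([b[1],b[2],.07])
    Rc=Rb*Ro.from_euler("y",a,degrees=True)
    p=o+Rb.apply(np.array([xh,y,zh])/1e3)+Rc.apply([-.06,0,H])
    return Rc*FLIP,p
def state(bed=None):
    """a, hook edge (mm) and yaw error in the bed frame, from the measured tool pose"""
    b=bed or BED;Rb=Ro.from_euler("ZY",[b[0],-30],degrees=True);o=np.array([b[1],b[2],.07])
    s=sense();Rc=Ro.from_quat(s["tool_rot"])*FLIP.inv();q=s["eef_pos"]+Rc.apply([.06,0,-H])
    print("t",round(s["time_s"],2),"rot deg",(Rb.inv()*Rc).as_rotvec(degrees=True).round(2),"hook mm",(Rb.inv().apply(q-o)*1e3).round(1),"F bed",Rb.inv().apply(s["contact_force"]).round(1),"q",s["joint_positions"].round(2))
E
python3 - <<'E'
from lib import *
rows([hook(14,20,60),hook(14,25,40)]);print(hook(14,20,60)[1])
E
```

```text
[20.48, -21.72, 3.81] [5.81, 15.3, -41.03]
[21.55, -22.67, 5.29] [5.81, 15.3, -41.03]
[0.51290784 0.01645462 0.19674602]
```

```bash
python3 -m inch '[20.5,-21.7,3,5.8,15.3,-41,0,20.5,-21.7,3,5.8,15.3,-41,0,20.5,-21.7,3,5.8,15.3,-41,0,20.5,-21.7,3,5.8,15.3,-41,0,20.5,-21.7,3,5.8,15.3,-41,0,20.5,-21.7,3,5.8,15.3,-41,0,20.5,-21.7,3,5.8,15.3,-41,0,20.5,-21.7,3,5.8,15.3,-41,0]'
python3 -m inch '[0,0,0,0,0,0,0,0,0,0,0,0,0,0,0,0,0,0,0,0,0]'
python3 - <<'E'
from lib import *
state();rows([hook(14,25,40)])
E
```

```text
time_s: 3.83
eef_pos: [0.5117, 0.021, 0.2026]
tool_rot: [0.762, 0.633, 0.106, -0.092]
contact_force: [-1.2, -0.5, -2.0]
finger_gap: 0.0117
grip_force: 45.0
time_s: 4.08
eef_pos: [0.5131, 0.0157, 0.2039]
tool_rot: [0.763, 0.631, 0.107, -0.089]
contact_force: [0.5, 0.4, -1.0]
finger_gap: 0.0115
grip_force: 45.0
t 4.08 rot deg [ 0.07 14.01 -0.1 ] hook mm [23.  -0.3 66.6] F bed [-0.1 -0.5 -1.1] q [-0.24  0.46  1.76  0.34  0.97 -0.25]
[0.84, -0.03, 2.53] [-0.08, 0.01, -0.09]
```

```bash
python3 -m inch '[0.4,0,1.2,0,0,0,0,0.8,0,2.5,0,0,0,0,0.8,0,2.5,0,0,0,0]'
python3 - <<'E'
from lib import *
state();rows([hook(14,35,12),hook(14,38,4)])
t=get_image("top")[165:265,195:315][:,:,::-1];s=get_image("scene")[165:265,195:315][:,:,::-1]
cv2.imwrite("pics/hover.png",np.hstack([cv2.resize(i,(400,333),interpolation=cv2.INTER_CUBIC) if k else cv2.resize(i,(400,333),interpolation=cv2.INTER_CUBIC) for k,i in enumerate((t,s))]))
E
```

```text
time_s: 4.33
eef_pos: [0.5154, 0.0303, 0.1812]
tool_rot: [0.763, 0.631, 0.106, -0.09]
contact_force: [-1.0, -0.5, -2.3]
finger_gap: 0.0114
grip_force: 45.0
t 4.33 rot deg [ 0.12 13.99 -0.16] hook mm [24.4  0.1 39.5] F bed [-1.7  0.9 -1.7] q [-0.21  0.49  1.78  0.36  0.91 -0.24]
[1.69, 0.01, 2.41] [-0.14, -0.01, -0.15]
[2.18, 0.01, 3.11] [-0.14, -0.01, -0.15]
```

View pics/hover.png

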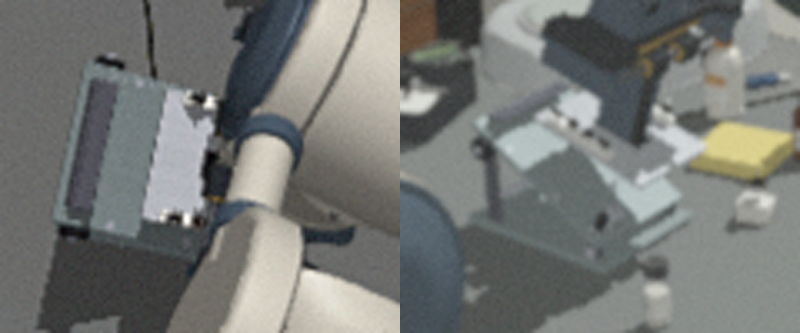

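Top view: the plate's plain end runs from (163,86) to (144,219), parallel to the lip edge (118,80)–(96,212). The scene view shows the plate hovering above the bed with its notched end raised. I'll measure plate against lip with masks.

```bash
cat > rel.py <<'E'
from lib import *
state()
im=get_image("top");r=im[165:265,195:315].astype(int)
k=cv2.resize(im[165:265,195:315],None,fx=4,fy=4,interpolation=cv2.INTER_CUBIC).astype(int)
b=BED;Rb=Ro.from_euler("ZY",[b[0],-30],degrees=True);o=np.array([b[1],b[2],.07])
s=sense();Rc=Ro.from_quat(s["tool_rot"])*FLIP.inv();oc=s["eef_pos"]-Rc.apply([0,0,H])
def ray(px,R,o,zl):   # ray onto plane z=zl of frame (R,o), local coords mm
    A=cast("top",px,0.);B=cast("top",px,.2);a=R.inv().apply(A-o);d=R.inv().apply(B-o)-a
    return (a+d*((zl-a[:,2])/d[:,2])[:,None])*1e3
def rect(m):
    m=cv2.morphologyEx(m.astype(np.uint8),cv2.MORPH_OPEN,np.ones((5,5),np.uint8))
    c=max(cv2.findContours(m,0,2)[0],key=cv2.contourArea)
    return cv2.boxPoints(cv2.minAreaRect(c.astype(np.float32))),cv2.contourArea(c)/16
tr=lambda p:(p+.5)/4-.5+[195,165]
lip=(k[...,1]<k[...,2]-3)&(k.mean(2)<130)&(k.mean(2)>60)&(np.arange(480)[None]<160)
B,a=rect(lip);print("lip",a,ray(tr(B),Rb,o,.015).round(1).tolist())
pl=(k.min(2)>165)
B,a=rect(pl);print("plate px",tr(B).round(1).tolist(),a,"in carrier frame",ray(tr(B),Rc,oc,.005).round(1).tolist())
E
python3 rel.py
```

```text
t 4.43 rot deg [ 0.06 14.   -0.11] hook mm [24.8 -0.5 40.9] F bed [-1.2  0.2 -1.6] q [-0.21  0.49  1.78  0.36  0.91 -0.24]
lip 292.71875 [[70.2, 47.6, 15.0], [70.0, -48.2, 15.0], [48.0, -49.3, 15.0], [48.6, 47.3, 15.0]]
plate px [[262.2, 264.3], [273.6, 229.0], [288.3, 233.8], [277.0, 269.1]] 470.625 in carrier frame [[-13.6, 111.5, 5.0], [-24.3, 26.6, 5.0], [-61.3, 30.4, 5.0], [-50.1, 115.9, 5.0]]
```

```bash
sed -i 's/^pl=.*/pl=(k.min(2)>150)\&(np.arange(480)[None]<256)\&(np.arange(400)[:,None]<275)\&(k[...,2]>k[...,0]-4)\&(np.arange(480)[None]>160)/' rel.py; python3 rel.py
```

```text
t 4.48 rot deg [ 1.0e-02  1.4e+01 -9.0e-02] hook mm [24.9 -0.8 41.2] F bed [-0.7 -0.2 -1.3] q [-0.21  0.49  1.78  0.36  0.91 -0.24]
lip 287.21875 [[69.6, 47.9, 15.0], [69.4, -46.7, 15.0], [48.1, -47.8, 15.0], [48.6, 47.7, 15.0]]
plate px [[236.9, 229.4], [244.7, 190.4], [262.1, 193.9], [254.3, 232.9]] 481.8125 in carrier frame [[59.5, 44.7, 5.0], [59.6, -46.7, 5.0], [18.2, -47.8, 5.0], [18.6, 44.5, 5.0]]
```

Lip and plate both match their expected sizes and positions to about 1 mm, so I'm going in.

```bash
python3 - <<'E'
from lib import *
rows([hook(14,38,10),hook(12,42,4),hook(12,50,3),hook(12,57,2.5)])
E
```

```text
[2.01, -0.09, 2.73] [0.01, -0.01, -0.08]
[2.25, -0.09, 3.43] [0.01, 1.99, -0.08]
[3.05, -0.09, 3.33] [0.01, 1.99, -0.08]
[3.74, -0.09, 3.21] [0.01, 1.99, -0.08]
```

```bash
python3 -m inch '[1,-0.1,1.4,0,0,0,0,2,-0.1,2.7,0,0,0,0,2.2,-0.1,3.3,0,2,0,0,2.2,-0.1,3.4,0,2,0,0,2.2,-0.1,3.4,0,2,0,0]'
python3 - <<'E'
from lib import *
state();rows([hook(12,46,3),hook(12,50,3),hook(12,54,2.5),hook(12,58,2)])
E
```

```text
time_s: 4.95
eef_pos: [0.5208, 0.0602, 0.1562]
tool_rot: [0.761, 0.63, 0.12, -0.1]
contact_force: [-0.7, -0.4, -2.6]
finger_gap: 0.0119
grip_force: 45.0
t 4.95 rot deg [ 0.02 12.03 -0.09] hook mm [41.5  0.3  4.1] F bed [-1.8  0.6 -2. ] q [-0.16  0.54  1.8   0.43  0.84 -0.27]
[0.46, 0.04, 0.01] [-0.03, 0.03, -0.08]
[0.85, 0.04, -0.07] [-0.03, 0.03, -0.08]
[1.25, 0.04, -0.11] [-0.03, 0.03, -0.08]
[1.65, 0.04, -0.14] [-0.03, 0.03, -0.08]
```

```bash
python3 -m inch '[0.5,0,0,0,0,0,0,0.9,0,-0.1,0,0,0,0,1.2,0,-0.1,0,0,0,0,1.5,0,-0.1,0,0,0,0,1.6,0,-0.1,0,0,0,0,1.6,0,-0.1,0,0,0,0,1.6,0,-0.1,0,0,0,0]'
python3 - <<'E'
from lib import *
state();rows([hook(12,58,1.5)])
cv2.imwrite("pics/hooked.png",cv2.resize(get_image("scene")[165:255,195:315][:,:,::-1],(800,600),interpolation=cv2.INTER_CUBIC))
E
```

```text
time_s: 5.53
eef_pos: [0.5235, 0.0755, 0.1621]
tool_rot: [0.761, 0.63, 0.12, -0.1]
contact_force: [-0.7, -0.8, -2.8]
finger_gap: 0.0118
grip_force: 45.0
t 5.53 rot deg [ 0.02 11.99 -0.03] hook mm [58.   0.5  1.3] F bed [-2.2  0.6 -2. ] q [-0.13  0.53  1.79  0.42  0.85 -0.23]
[-0.0, 0.05, -0.02] [-0.02, -0.01, -0.03]
```

View pics/hooked.png

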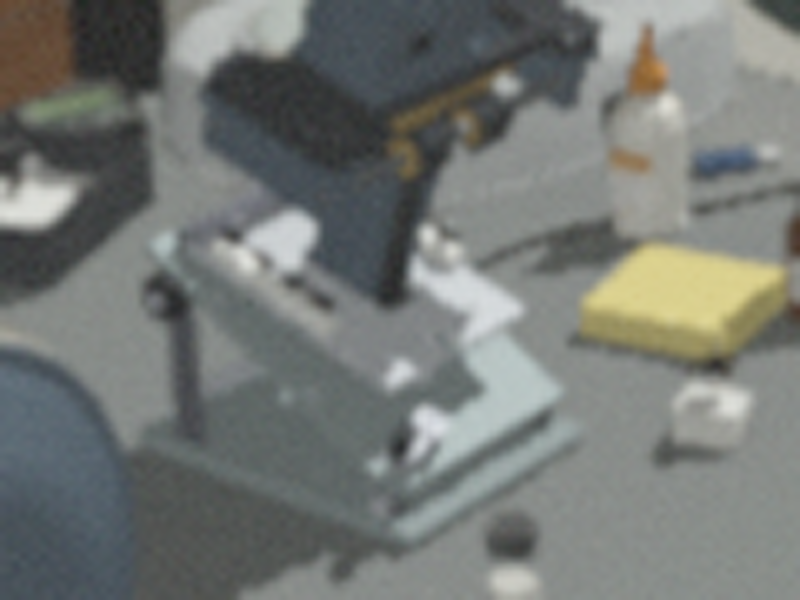

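The plain end is tucked under the lip with no contact force, and the notched end is raised 12°. The catch is open at (405,445). I'll lower in stages, watching the force.

```bash
python3 - <<'E'
from lib import *
rows([hook(a,x,z) for a,x,z in((10,59,1),(8,59.5,.8),(6.5,60,.6),(5,60,.5),(3,60,.4),(1.5,60,.3),(0,60,.2))])
E
```

```text
[-0.18, 0.05, 0.22] [-0.02, 1.99, -0.04]
[-0.41, 0.05, 0.46] [-0.02, 3.99, -0.04]
[-0.56, 0.05, 0.64] [-0.02, 5.49, -0.04]
[-0.76, 0.05, 0.83] [-0.02, 6.99, -0.04]
[-1.02, 0.05, 1.09] [-0.02, 8.99, -0.04]
[-1.21, 0.05, 1.29] [-0.02, 10.49, -0.04]
[-1.4, 0.05, 1.5] [-0.02, 11.99, -0.04]
```

```bash
python3 -m inch '[-0.2,0.05,0.2,0,2,0,0,-0.4,0.05,0.45,0,4,0,0,-0.55,0.05,0.65,0,5.5,0,0,-0.75,0.05,0.8,0,7,0,0,-0.75,0.05,0.8,0,7,0,0]'
python3 - <<'E'
from lib import *
state()
rows([hook(a,x,z) for a,x,z in((3.5,60,.4),(2.5,60,.4),(1.5,60,.3),(0,60,.2))])
E
```

```text
time_s: 6.0
eef_pos: [0.5229, 0.0701, 0.1515]
tool_rot: [0.752, 0.622, 0.167, -0.139]
contact_force: [0.5, -0.5, -2.2]
finger_gap: 0.0118
grip_force: 45.0
t 6.0 rot deg [ 0.04  4.92 -0.13] hook mm [59.4  0.1  0.7] F bed [-1.4 -0.5 -1.7] q [-0.21  0.57  1.81  0.59  0.86 -0.43]
[-0.15, 0.01, 0.17] [-0.04, 1.42, -0.13]
[-0.29, 0.01, 0.28] [-0.04, 2.42, -0.13]
[-0.43, 0.01, 0.41] [-0.04, 3.42, -0.13]
[-0.64, 0.01, 0.59] [-0.04, 4.92, -0.13]
```

```bash
python3 -m inch '[-0.15,0,0.15,0,1.4,0,0,-0.3,0,0.3,0,2.4,0,0,-0.4,0,0.4,0,3.4,0,0,-0.4,0,0.4,0,3.4,0,0]'
python3 - <<'E'
from lib import *
state()
rows([hook(a,x,z) for a,x,z in((.7,60,.2),(0,60,.2),(0,60,-.5))])
E
```

```text
time_s: 6.33
eef_pos: [0.5228, 0.0686, 0.1465]
tool_rot: [0.747, 0.618, 0.189, -0.157]
contact_force: [-0.5, 0.2, -0.8]
finger_gap: 0.0121
grip_force: 45.0
t 6.33 rot deg [ 0.03  1.59 -0.09] hook mm [60.7 -0.1  0.3] F bed [-0.3  0.5 -0.7] q [-0.24  0.59  1.83  0.67  0.88 -0.52]
[-0.2, -0.0, 0.11] [-0.03, 0.89, -0.09]
[-0.3, -0.0, 0.19] [-0.03, 1.59, -0.09]
[-0.3, -0.0, 0.26] [-0.03, 1.59, -0.09]
```

```bash
python3 -m inch '[-0.15,0,0.1,0,0.9,0,0,-0.25,0,0.2,0,1.6,0,0,-0.25,0,0.2,0,1.6,0,0,-0.25,0,0.2,0,1.6,0,0]'
python3 - <<'E'
from lib import *
state();rows([hook(0,60.5,0)])
E
```

```text
time_s: 6.67
eef_pos: [0.5226, 0.0676, 0.144]
tool_rot: [0.744, 0.616, 0.199, -0.165]
contact_force: [-1.7, -2.1, 4.1]
finger_gap: 0.0122
grip_force: 45.0
t 6.67 rot deg [ 0.    0.01 -0.05] hook mm [60.9 -0.1  0.3] F bed [-0.   1.3  4.8] q [-0.25  0.6   1.83  0.7   0.88 -0.57]
[-0.04, -0.01, 0.03] [-0.0, 0.01, -0.05]
```

Contact force square to the bed is now up by about 6 N at zero tilt, so the plate is flat. I'll release, back off and look.

```bash
python3 -m inch '[0,0,0,0,0,0,0.15,0,0,0,0,0,0,0.2,0,0,0,0,0,0,0.3,0,0,0,0,0,0,0.38,0,0,0,0,0,0,0.38,0,0,0,0,0,0,0.38]'
python3 -m inch '[0,0,-1,0,0,0,0.38,0,0,-2,0,0,0,0.38,0,0,-4,0,0,0,0.38,0,0,-6,0,0,0,0.38,0,0,-6,0,0,0,0.38]'
python3 - <<'E'
from lib import *
state()
cv2.imwrite("pics/seated.png",cv2.resize(get_image("scene")[175:250,205:305][:,:,::-1],(800,600),interpolation=cv2.INTER_CUBIC))
E
```

```text
time_s: 7.17
eef_pos: [0.5226, 0.0677, 0.1438]
tool_rot: [0.744, 0.616, 0.199, -0.165]
contact_force: [-0.6, 0.4, 0.0]
finger_gap: 0.0349
grip_force: 0.0
time_s: 7.58
eef_pos: [0.518, 0.0362, 0.1991]
tool_rot: [0.744, 0.616, 0.2, -0.163]
contact_force: [1.2, -0.4, 0.7]
finger_gap: 0.0346
grip_force: 0.0
t 7.58 rot deg [-0.24  0.03  0.02] hook mm [61.  -1.6 63.8] F bed [ 0.2 -1.2  0.7] q [-0.32  0.5   1.79  0.62  1.01 -0.51]
```

View pics/seated.png

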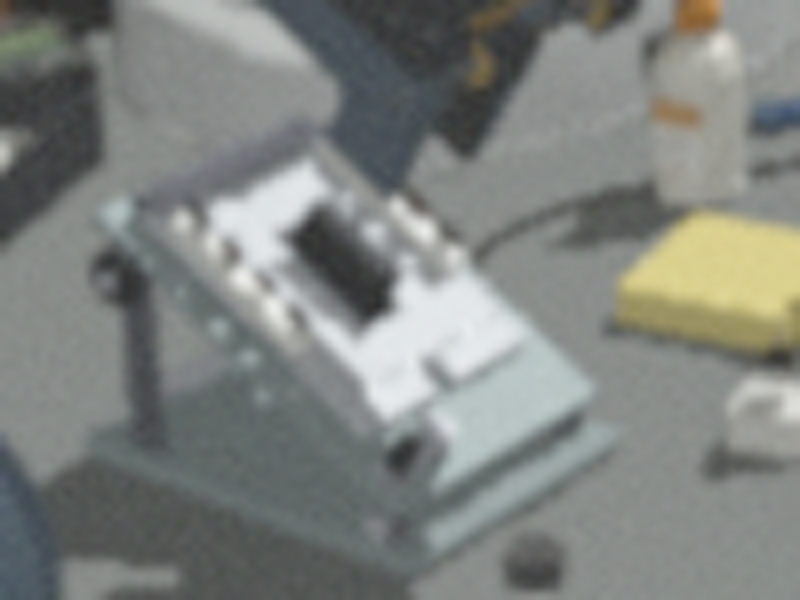

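The plate lies flat: plain end under the lip, pin in the notch at (440,365), grip released, catch still open with its post at (405,450). Next, the catch.

```bash
cat >> lib.py <<'E'
def over(x,y,z):  # TCP at bed coords (mm), square to the bed
    Rb=Ro.from_euler("ZY",[BED[0],-30],degrees=True)
    return Rb*FLIP,np.array([BED[1],BED[2],.07])+Rb.apply(np.array([x,y,z])/1e3)
E
python3 - <<'E'
from lib import *
rows([over(-74,54,150),over(-74,54,130),over(-74,54,94)])
E
```

```text
[-7.49, -5.49, -0.31] [0.2, 0.02, -0.01]
[-7.49, -5.5, 1.69] [0.2, 0.02, -0.01]
[-7.49, -5.51, 5.29] [0.2, 0.02, -0.01]
```

```bash
python3 -m inch '[-3,-2,-0.3,0,0,0,0.38,-6,-4,-0.3,0,0,0,0.38,-7.5,-5.5,0,0,0,0,0.38,-7.5,-5.5,1.7,0,0,0,0.38,-7.5,-5.5,1.7,0,0,0,0.38,-7.5,-5.5,1.7,0,0,0,0.38]'
python3 - <<'E'
from lib import *
s=sense();print(s["time_s"],s["eef_pos"],s["joint_positions"].round(2));rows([over(-74,54,94)])
E
```

```text
time_s: 8.13
eef_pos: [0.4523, -0.0069, 0.1435]
tool_rot: [0.744, 0.616, 0.199, -0.166]
contact_force: [0.7, -0.5, -0.3]
finger_gap: 0.0348
grip_force: 0.0
8.1333 [ 0.45229654 -0.00689661  0.14345401] [-0.45  0.56  1.96  0.67  0.9  -0.76]
[-0.0, 0.13, 3.35] [-0.08, -0.04, -0.08]
```

Descend, then close gently on the post.

```bash
python3 -m inch '[0,0.1,1,0,0,0,0.38,0,0.1,2,0,0,0,0.38,0,0.1,3,0,0,0,0.38,0,0.1,3.3,0,0,0,0.38,0,0.1,3.3,0,0,0,0.38]'
python3 -m inch '[0,0,0,0,0,0,0.2,0,0,0,0,0,0,0.1,0,0,0,0,0,0,0.05,0,0,0,0,0,0,0.05,0,0,0,0,0,0,0.05]' 10
python3 - <<'E'
from lib import *
f=lambda t:over(-74+28*np.sin(t),26+28*np.cos(t),94)
rows([f(0)]+[f(t) for t in np.radians([15,30,45,60,75,90,92])],cur=(f(0)))
s=sense();print(s["finger_gap"]);rows([f(0)])
E
```

```text
time_s: 8.55
eef_pos: [0.4562, 0.0098, 0.1142]
tool_rot: [0.744, 0.616, 0.199, -0.166]
contact_force: [-0.8, -0.6, 0.1]
finger_gap: 0.0342
grip_force: 0.0
time_s: 8.97
eef_pos: [0.4557, 0.0092, 0.1152]
tool_rot: [0.744, 0.616, 0.199, -0.166]
contact_force: [-5.1, -1.4, 3.0]
finger_gap: 0.0092
grip_force: 10.0
[0.0, 0.0, 0.0] [0.0, 0.0, 0.0]
[0.72, 0.1, 0.0] [0.0, 0.0, 0.0]
[1.4, 0.38, -0.0] [0.0, 0.0, 0.0]
[1.98, 0.82, 0.0] [0.0, 0.0, 0.0]
[2.42, 1.4, 0.0] [0.0, 0.0, 0.0]
[2.7, 2.08, -0.0] [0.0, 0.0, 0.0]
[2.8, 2.8, -0.0] [0.0, 0.0, 0.0]
[2.8, 2.9, 0.0] [0.0, 0.0, 0.0]
0.009201578870099914
[-0.0, 0.08, 0.08] [-0.08, -0.03, -0.05]
```

The post is held. Now I'll swing it along its arc.

```bash
python3 -m inch '[0.7,0.1,0,0,0,0,0.05,1.4,0.4,0,0,0,0,0.05,2,0.8,0,0,0,0,0.05,2.4,1.4,0,0,0,0,0.05,2.4,1.4,0,0,0,0.05]'; python3 -m inch '[0.7,0.1,0,0,0,0,0.05,1.4,0.4,0,0,0,0,0.05,2,0.8,0,0,0,0,0.05,2.4,1.4,0,0,0,0,0.05,2.4,1.4,0,0,0,0,0.05]'
python3 - <<'E'
from lib import *
f=lambda t:over(-74+28*np.sin(t),26+28*np.cos(t),94)
print(sense()["contact_force"]);rows([f(np.radians(t)) for t in(60,75,90)])
E
```

```text
time_s: 9.38
eef_pos: [0.4711, 0.0295, 0.1276]
tool_rot: [0.743, 0.616, 0.198, -0.17]
contact_force: [-17.4, 12.4, 14.6]
finger_gap: 0.0173
grip_force: 10.0
[-17.42437808  12.38479562  14.55423912]
[-0.18, 0.35, 0.02] [-0.45, -0.24, -0.09]
[0.1, 1.02, 0.02] [-0.45, -0.24, -0.09]
[0.2, 1.75, 0.01] [-0.45, -0.24, -0.09]$: bad value
```

The first swing line had a missing number and was refused; the second ran. Force directions (15 N along +x, 19 N along +y in the bed frame) and the wider gap suggest the post slipped in the pads and stands near 40°. I'll open, recentre and regrip harder, then use smaller arc steps.

```bash
python3 -m inch '[0,0,0,0,0,0,0.3,0,0,0,0,0,0,0.38,0,0,0,0,0,0,0.38]'
python3 - <<'E'
from lib import *
print(sense()["contact_force"]);f=lambda t:over(-74+28*np.sin(t),26+28*np.cos(t),94)
rows([f(np.radians(t)) for t in(38,40,60)])
im=get_image("scene");k=im[215:245,240:285].astype(int);m=(k.max(2)<75).astype(np.uint8)
n,_,st,ce=cv2.connectedComponentsWithStats(m);print(st[1:].tolist(),(ce[1:]+[240,215]).round(1).tolist())
R,o=bedframe(np.radians(79.3),.5303,.1085)
for t in(0,20,30,40,50,60):
    print(t,proj("scene",o+R@np.array([-.074+.028*np.sin(np.radians(t)),.026+.028*np.cos(np.radians(t)),.022])).round(1).tolist())
E
```

```text
time_s: 9.63
eef_pos: [0.4743, 0.0266, 0.1271]
tool_rot: [0.744, 0.616, 0.199, -0.165]
contact_force: [0.9, -0.4, 0.9]
finger_gap: 0.0334
grip_force: 0.0
[ 0.93077918 -0.44755868  0.85687107]
[-0.67, -0.83, 0.09] [0.03, 0.0, -0.04]
[-0.59, -0.77, 0.09] [0.03, 0.0, -0.04]
[0.04, -0.02, 0.09] [0.03, 0.0, -0.04]
[[10, 0, 15, 8, 55]] [[257.5, 217.5]]
0 [[254.0, 228.7]]
20 [[252.1, 226.1]]
30 [[251.5, 224.8]]
40 [[251.2, 223.5]]
50 [[251.1, 222.2]]
60 [[251.4, 221.0]]
```

```bash
python3 -m inch '[-0.3,-0.4,0.1,0,0,0,0.38,-0.6,-0.8,0.1,0,0,0,0.38,-0.6,-0.8,0.1,0,0,0,0.38]'; python3 -m inch '[0,0,0,0,0,0,0.2,0,0,0,0,0,0,0.1,0,0,0,0,0,0,0.05,0,0,0,0,0,0,0.05,0,0,0,0,0,0,0.05]' 25
python3 - <<'E'
from lib import *
s=sense();Rb=Ro.from_euler("ZY",[79.3,-30],degrees=True)
print(Rb.inv().apply(s["contact_force"]).round(1),(Rb.inv().apply(s["eef_pos"]-[.5303,.1085,.07])*1e3).round(1),s["finger_gap"])
E
```

```text
time_s: 9.93
eef_pos: [0.4643, 0.0234, 0.1228]
tool_rot: [0.744, 0.616, 0.199, -0.166]
contact_force: [0.2, -0.1, 0.2]
finger_gap: 0.0348
grip_force: 0.0
time_s: 10.35
eef_pos: [0.4651, 0.0239, 0.1232]
tool_rot: [0.744, 0.616, 0.199, -0.166]
contact_force: [-2.3, 1.0, 1.9]
finger_gap: 0.0087
grip_force: 25.0
[1.5 2.4 1.4] [-55.9  48.3  93.7] 0.008674108144535456
```

The grip is holding something about 9 mm across with low side force, so it has the post, at about 37°. Now a small arc step.

```bash
cat > st.py <<'E'
from lib import *
s=sense();Rb=Ro.from_euler("ZY",[79.3,-30],degrees=True);p=Rb.inv().apply(s["eef_pos"]-[.5303,.1085,.07])*1e3
print("F",Rb.inv().apply(s["contact_force"]).round(1),"p",p.round(1),"ang if held",np.degrees(np.arctan2(p[0]+74,p[1]-26)).round(1),"r",np.hypot(p[0]+74,p[1]-26).round(1),s["finger_gap"].round(4))
E
python3 -m inch '[0.15,0.13,0,0,0,0,0.05,0.28,0.27,0,0,0,0,0.05,0.42,0.41,0,0,0,0,0.05,0.42,0.41,0,0,0,0,0.05]' 30; python3 st.py
```

```text
time_s: 10.68
eef_pos: [0.4697, 0.0269, 0.1252]
tool_rot: [0.744, 0.616, 0.199, -0.166]
contact_force: [-4.3, -0.3, 1.6]
finger_gap: 0.0083
grip_force: 30.0Traceback (most recent call last):
  File "st.py", line 3, in <module>
    print("F",Rb.inv().apply(s["contact_force"]).round(1),"p",p.round(1),"ang if held",np.degrees(np.arctan2(p[0]+74,p[1]-26)).round(1),"r",np.hypot(p[0]+74,p[1]-26).round(1),s["finger_gap"].round(4))
                                                                                                                                                                               ^^^^^^^^^^^^^^^^^^^^^
AttributeError: 'float' object has no attribute 'round'
```

```bash
sed -i 's/,s\["finger_gap"\].round(4)/,s["finger_gap"]/' st.py; python3 st.py; python3 -m inch '[0.13,0.17,0,0,0,0,0.05,0.25,0.35,0,0,0,0,0.05,0.35,0.5,0,0,0,0,0.05,0.35,0.5,0,0,0,0,0.05]' 30; python3 st.py
```

```text
F [-0.1  4.2  2. ] p [-51.6  44.4  93.6] ang if held 50.5 r 29.0 0.008277734335588262
time_s: 11.02
eef_pos: [0.4749, 0.0291, 0.1271]
tool_rot: [0.744, 0.616, 0.199, -0.166]
contact_force: [-5.9, 1.3, 3.9]
finger_gap: 0.0083
grip_force: 30.0
F [2.1 6.1 3.3] p [-47.9  39.7  93.5] ang if held 62.3 r 29.5 0.008273925916254964
```

```bash
python3 -m inch '[0.1,0.2,0,0,0,0,0.05,0.17,0.4,0,0,0,0,0.05,0.22,0.6,0,0,0,0,0.05,0.22,0.6,0,0,0,0,0.05]' 30; python3 st.py;  python3 -m inch '[0.05,0.25,0,0,0,0,0.05,0.08,0.5,0,0,0,0,0.05,0.08,0.75,0,0,0,0,0.05,0.08,0.75,0,0,0,0,0.05]' 30; python3 st.py
```

```text
time_s: 11.35
eef_pos: [0.4807, 0.0304, 0.1283]
tool_rot: [0.744, 0.616, 0.199, -0.167]
contact_force: [-8.2, 4.3, 9.4]
finger_gap: 0.0085
grip_force: 30.0
F [7.1 8.8 6.8] p [-45.3  34.2  93.5] ang if held 74.0 r 29.9 0.008458929188596205
time_s: 11.68
eef_pos: [0.4885, 0.0295, 0.1286]
tool_rot: [0.744, 0.616, 0.199, -0.167]
contact_force: [-4.3, 5.4, 4.9]
finger_gap: 0.0087
grip_force: 30.0
F [6.4 5.2 2. ] p [-44.7  26.4  93.4] ang if held 89.3 r 29.3 0.008698172502518512
```

```bash
python3 -m inch '[0,0,0,0,0,0,0.2,0,0,0,0,0,0,0.3,0,0,0,0,0,0,0.3,0,0,0,0,0,0,0.3]'; python3 st.py; python3 -m inch '[0,0,-2,0,0,0,0.3,0,0,-5,0,0,0,0.3,-2,0,-9,0,0,0,0.3,-5,0,-13,0,0,0,0.3,-8,0,-16,0,0,0,0.3,-11,0,-18,0,0,0,0.3,-14,0,-20,0,0,0,0.3,-14,0,-20,0,0,0,0.3]'
cat > post.py <<'E'
from lib import *
R,o=bedframe(np.radians(79.3),.5303,.1085)
for n in("scene","top"):
    im=get_image(n).astype(int).max(2)
    for t in(0,35,50,60,70,80,90):
        a=np.radians(t);q=[proj(n,o+R@np.array([-.074+.028*np.sin(a),.026+.028*np.cos(a),z]))[0] for z in(.013,.019,.026)]
        print(n,t,q[1].round(1),[int(im[int(round(v))-1:int(round(v))+2,int(round(u))-1:int(round(u))+2].min()) for u,v in q])
    m=proj(n,o+R@np.array([-.05,.02,.01]))[0].round().astype(int)
    print(im[m[1]-11:m[1]+12,m[0]-10:m[0]+12],m)
E
python3 post.py
```

```text
time_s: 12.02
eef_pos: [0.4896, 0.0285, 0.1285]
tool_rot: [0.744, 0.616, 0.199, -0.165]
contact_force: [-0.4, -0.0, -0.0]
finger_gap: 0.0269
grip_force: 0.0
F [-0.1  0.4  0. ] p [-45.4  25.1  93.8] ang if held 91.7 r 28.6 0.026948594753880534
time_s: 12.68
eef_pos: [0.4481, -0.1957, 0.2322]
tool_rot: [0.745, 0.615, 0.199, -0.162]
contact_force: [0.1, 0.4, -0.6]
finger_gap: 0.0275
grip_force: 0.0
scene 0 [253.7 229.3] [114, 97, 108]
scene 35 [250.9 224.8] [143, 141, 121]
scene 50 [250.8 222.9] [147, 121, 82]
scene 60 [251.  221.7] [147, 118, 82]
scene 70 [251.5 220.6] [118, 82, 82]
scene 80 [252.3 219.7] [82, 82, 80]
scene 90 [253.3 219. ] [80, 80, 130]
[[108  84  62  57  62  67  64  65  87 152 212 228 215 183 177 204 218 229
  227 214 194 162]
 [130 102  79  68  63  63  64  65 104 177 225 236 232 219 218 228 231 235
  235 229 211 185]
 [136 127 105  80  66  62  60  56 104 176 223 234 235 235 232 235 236 235
  236 234 224 211]
 [150 136 124 106  80  64  63  69 108 167 215 232 235 236 235 235 235 234
  235 236 234 223]
 [185 167 148 125 100  77  84 126 162 204 223 233 235 235 235 234 2
[... 3400 characters left out ...]
162 182 179 177 177
  180 162 161 182]
 [180 188 187 190 189 188 203 139 106 105 102  94 127 142 167 183 170 177
  182 148 167 178]
 [190 188 191 184 187 191 200 177 123 108 106 115  84  86 113 123 124 151
  184 155 172 174]
 [197 189 189 185 194 189 188 193 126 109 114 179 106  72  72  73  63  95
  128 144 145 148]
 [135 149 178 195 192 185 180 196 130 103 112 147  99  75  78  72  68  70
   88  99 100 134]
 [ 76  95 123 127 134 138 151 195 133 104 105 101 115  81  73  77  72  73
   78  73  78 134]
 [139 122  86  74  74  90  97 129  96  89  93  92 133 128 125  88  80  76
   72  76  79 131]
 [176 145 119 117 119 112  89  80  76  80  76  77 132 142 141 129 123  88
   75  73 117 127]] [261 226]
```

The top-camera numbers put the post's dark blob at (261.7,228.2), matching the 90° prediction of (261.0,228.0). A quick numeric check that the carrier is still seated, then I'll hand in.

```bash
python3 - <<'E'
from lib import *
R,o=bedframe(np.radians(79.3),.5303,.1085)
im=get_image("top").astype(int).max(2)
p=proj("top",o+np.array([[.0229,0,.025],[-.0211,0,.025],[.0009,0,.025],[.0609,46e-3,.005],[-.0591,.046,.005],[-.0591,-.046,.005]])@R.T);print(p.round(1).tolist())
u,v=p[2].round().astype(int);m=(im[v-12:v+13,u-14:u+15]<50).astype(np.uint8)
c=max(cv2.findContours(m,0,2)[0],key=cv2.contourArea);print(cv2.minAreaRect(c),"+",u-14,v-12)
s=sense();print(s["time_s"],s["contact_force"],s["grip_force"])
E
```

```text
[[238.2, 211.1], [254.9, 215.2], [246.7, 213.2], [216.2, 227.0], [261.7, 237.0], [268.7, 200.5]]
((11.382351875305176, 12.470588684082031), (19.402849197387695, 7.033533096313477), 14.03624439239502) + 233 201
12.8333 [-0.2019274   0.58049854  0.16172919] 0.0
```

```bash
python3 -c "
from bench import *
print(close_job())"
```

```text
the job is handed in; nothing more can be done
None
```

I mounted the carrier flat on the bed with its plain end under the lip and its notch over the pin, turned the catch to about 90° (straight up the slope), let go of everything, and handed the job in at about 13 s; the catch angle comes from the cameras and no verdict was returned.

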